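# Vent a vacuum hold-down cup at its locked valve

### The arm

A 6-joint arm with a two-finger parallel gripper is mounted at the origin on a cart in front of the work surface, level with it; the furniture and walls round the work are solid. World frame = base frame: x ahead of the robot, y to its left, z up, the work surface at z = 0. Lengths are in m, angles in degrees, forces in N, time in s.
With the tool pointing down it reaches from about 0.35 to 0.875 m from the base axis. Payload 4.2 kg.
Tool frame: the origin (TCP) lies midway between the tips of the shut fingers; the grasp point (between the pads) lies 19 mm behind it; z points along the fingers, y is the line along which they close (so a half turn about z gives the same grasp; the last joint's range is limited). The gripper opens to 85 mm and grips with 20 to 120 N. Pads are 22 mm wide; open, the fingers measure 114 mm over their backs; the gripper's body (76 mm by 85 mm) begins 54 mm behind the grasp point. The pads swing forward as they close: fully open they stand 13 mm farther back than shut.
Start: joints at [-56.115, 22.042, 0.453, 0, -68.411, -14.817], TCP at [0.204, -0.591, 0.231] pointing down, gripper open.
Joint ranges: [-179.83, 179.83], [-69.29, 118.12], [-61.27, 80.66], [-181.25, 117.63], [-171.15, -9.14], [-177.46, 177.46]. Speed limits (degrees/s): [159.86, 159.86, 180, 180, 180, 180].

### API

Orientations are given as [roll, pitch, yaw] about the fixed x, y, z axes, in that order (R = Rz(yaw) Ry(pitch) Rx(roll)).
In Python, from cell import * gives the robot as it stands.
- The arm moves only by the tool move_arm, never from a script. Its argument "steps" is a list of rows, each an object of numbers: "tx", "ty", "tz": the shift along the tool's x, y, z in mm; "roll": the turn about the tool's z in rad; "fingers": the opening, from -1 (shut) to 1 (fully open). A call has 1 to 12 rows; each row is the pose to reach, as a shift and turn from the pose commanded when the call began, along the tool's axes at that moment; what a row does not reach only later rows make up. A row lasts 1/12 s, in which the tool goes at most 41.7 mm and 7.16 degrees, less where a joint would pass 70% of its speed; a pose out of reach is approached as far as the arm can. A call with a gripper value outside its range is refused whole. The fingers move at their own pace and stop on an object; "grip_force" is the grip in N (left out, the last holds). Time passes only in rows, so rows that repeat a pose let the fingers close. It gives the time, the measured TCP pose, the force, the opening and the grip force at its end, in the units of the state.
- observe(): the state, without advancing time (a new reading comes with each control period).
- grab_frame(name): name is "scene" or "top"; returns the picture (384x512x3 uint8, red, green, blue); there is no depth.
- camera_params(name): a dict with "mtx" (3x3 intrinsics, pixels), "rvec" (rotation vector, rad) and "tvec" (3), from world to camera coordinates, as OpenCV has them. Camera axes: x right, y down, z forward; pixel columns grow to the right and rows downward; lengths in m; the calibration is good to about 2 mm. A picture is of the moment at which its call begins. camera_params takes no time and is no camera call.
- hand_in(): hands the job in; it is judged then, once.
The state is a dict: "time": time; "joint_pos": joint angles; "dq": joint speeds; "joint_efforts": joint torques, N m; "position": TCP position; "tcp_rot": TCP orientation; "contact_force": force on the tool from outside, world axes, zero at the start; "torque": the same for the moment, N m; "gripper_width": finger opening in m; "finger_force": force on a finger pad.
Only numpy, scipy, OpenCV 4.12 (cv2) and the standard library are available. Lean on these libraries where they do the work, as an engineer would, in place of code of your own. Each camera call takes 0.05 s, during which the arm holds its last target. There are 200 camera calls.

### The job

Release the suction of the vacuum cup on the bench: unscrew the little knurled lock nut on its valve (anticlockwise from above) until it comes up against its stop, then press the freed valve tip fully down, keep it down for about a second, and let it spring back up. Be gentle: the stem sits in soft rubber and must be neither bent far aside nor driven down into the cup. Leave the nut unscrewed, and leave the solder spool and the glass nuggets beside it where they are.

Things in the scene. Friction and masses are not known exactly. Their poses are not given: they have to be found in the camera images.
- cup: vacuum hold-down cup, fixed on the bench: black rubber skirt 100 mm across with a pull tab towards its +x, grey metal housing 36 mm high, 4 mm rubber boot on top with the upright valve. Origin at the centre of its underside; z up. Nothing but the valve is higher than 40 mm within 45 mm of its axis.
- cup_top (a point): centre of the boot's top, 40 mm above the bench. The valve stands up to 2 mm aside of it in x and in y, and higher by h, unknown, 0 to 16 mm, other each time: find h by touch or sight. Heights above this point: brass stem, 9 to 11 mm across, up to 20 mm + h; lock nut (joint nut) from there to 30 mm + h when screwed down; tip of the pin (joint pin) from 38 to 42 mm + h.
- nut (a joint): turn in rad of the knurled lock nut, dark steel, 13 mm across, 10 mm high: 0 screwed down, growing anticlockwise seen from above, stop at 4.0 (starts at 0 to 0.4). It rises 1.4 mm per rad on the pin, never up to the tip. Friction 0.05 N m; it stays where it is left.
- pin (a joint): how far the valve pin (steel, 4 mm thick, round tip 8 mm across, carries the nut) is pressed into the stem, m: 0 up, 0.0045 fully down. Spring: 3 N to start, 8.4 N fully down; it springs back. It cannot go down farther than the nut has been raised.
- stem_sink (a joint): how far the whole stem is pushed down into its rubber, in m: 0.0002 at rest, springy, 8 N per mm; 0.003 (a push of about 22 N) is too much.
- stem_lean_x (a joint): lean of the stem in its rubber about the cup's x axis, rad: 0 at rest, springy, 3.2 N m per rad about a point 37 mm below the middle of the screwed-down nut (about 2.3 N per mm of side shift at the nut). Beyond 0.12 either way is too much.
- stem_lean_y (a joint): the same lean about the cup's y axis, rad: 0 at rest; beyond 0.12 either way is too much.
- spool_mid (a point): solder spool, loose bystander: 55 mm across, 40 mm high, upright; this point is at its centre, half-way up.
- nugget_a: glass nugget, loose bystander: 23 mm across, 10 mm high, lying flat; origin at the centre of its underside.
- nugget_b: smaller glass nugget, loose bystander: 20 mm across, 9 mm high, lying flat; origin at the centre of its underside.

How it is judged (in metres and radians):
On the way, in this order (a step that is already met when the one before it is completed fails the run):
1. the lock nut is unscrewed (turned to 3.6 rad or more of 4.0) while the pin is up (value of joint nut above 3.6 rad and value of joint pin below 0.0015 m), for 0.2 s.
2. the valve pin is pressed 3.6 mm or more (of 4.5) and kept there for 0.7 s (value of joint pin above 0.0036 m and value of joint nut above 3.4 rad), for 0.7 s.
At the end, for the whole second after the job is handed in: The nut is still unscrewed (3.4 rad or more), the pin has sprung back (within 0.8 mm of up), the stem is not pushed in (within 0.8 mm), and the spool and both nuggets are within 10 mm of where they started (value of joint nut above 3.4 rad and value of joint each of pin, stem_sink below 0.0008 m and distance of each of spool_mid, nugget_a, nugget_b from where it was at the start of the episode below 0.01 m); the robot touches nothing.
It fails at once if the stem is driven into its rubber by more than 3 mm (about 22 N) (value of joint stem_sink above 0.003 m).
It fails at once if the stem is bent aside by more than 0.12 rad (value of joint any of stem_lean_x, stem_lean_y above 0.12 rad or value of joint any of stem_lean_x, stem_lean_y below -0.12 rad).
It fails at once if the spool or a nugget is moved by more than 10 mm (distance of any of spool_mid, nugget_a, nugget_b from where it was at the start of the episode above 0.01 m).
It also fails if it takes over 61 s, if anything falls off the work surface, if the arm or the gripper's body presses on something with over 40 N, if the wrist force passes 120 N, or if a joint passes its speed limit or range.

## Working session

There is one attempt and no reset: what is moved stays moved. The work goes in short steps, Python scripts to look and compute and a tool call to move; the robot and the scene stay as the last step left them, time stands still between calls to the robot, and variables do not carry over. Pictures are saved under pics/ and viewed, at most 10 in all, crops included, and the job is handed in when it is done.

Besides the shell and the picture viewer there is one more tool, called after "Request:" as name(argument=value, ...), one argument or row to a line, values as JSON. move_arm: Moves the arm, as the interface text tells. Its arguments: {"type":"object","properties":{"steps":{"type":"array"},"grip_force":{"type":"number"}},"required":["steps"]}

```bash
mkdir -p pics; ls
python3 - <<'E'
from cell import *
import cv2,numpy as np
for n in("scene","top"):
    f=grab_frame(n); cv2.imwrite(f"pics/{n}0.png",f[:,:,::-1])
    p=camera_params(n); R=cv2.Rodrigues(np.array(p["rvec"],float))[0]
    print(n,p["mtx"],(-R.T@np.array(p["tvec"]).ravel()),R)
print(observe())
E
```

```text
pics
scene [[373.97438383   0.         257.64847674]
 [  0.         373.97438383 186.70542287]
 [  0.           0.           1.        ]] [0.19821612 0.47437796 0.67967808] [[-0.76464322 -0.6444481   0.00271885]
 [-0.46142166  0.54452581 -0.70041537]
 [ 0.44990087 -0.5368224  -0.71373029]]
top [[459.57716688   0.         257.7987407 ]
 [  0.         459.57716688 187.32532231]
 [  0.           0.           1.        ]] [0.53141813 0.01712905 0.93485535] [[ 0.01132978 -0.99955005  0.02777286]
 [-0.99553811 -0.01387763 -0.09333428]
 [ 0.09367771 -0.02659148 -0.9952474 ]]
{'time': 0.1, 'joint_pos': array([-5.61177880e+01,  2.20869051e+01,  3.88242811e-01, -2.40162699e-02,
       -6.84100397e+01, -1.48168028e+01]), 'dq': array([-0.01433371, -0.0948657 ,  0.18019838,  0.16952098,  0.01764909,
       -0.05443574]), 'joint_efforts': array([ 1.03764021e-03, -3.93320203e+01,  1.88929367e+01,  4.19792935e+00,
       -2.60683235e-03,  4.86967735e-06]), 'position': array([ 0.2040055 , -0.59023101,  0.23033287]), 'tcp_rot': array([ 1.79889204e+02, -6.22617614e-03, -1.60943443e+02]), 'contact_force': array([-0.75252387, -0.48239462,  0.10934764]), 'torque': array([ 0.02270919, -0.01829435, -0.03783767]), 'finger_force': 0.0, 'gripper_width': 0.08564336984022423}
```

View pics/scene0.png

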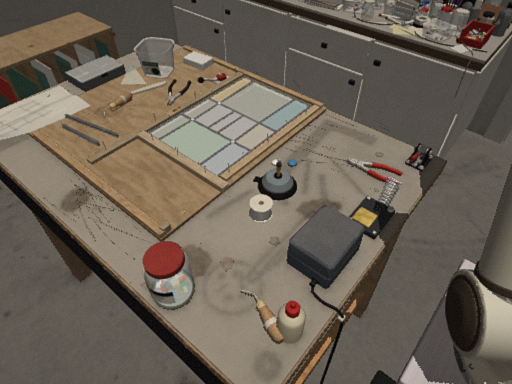

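View pics/top0.png

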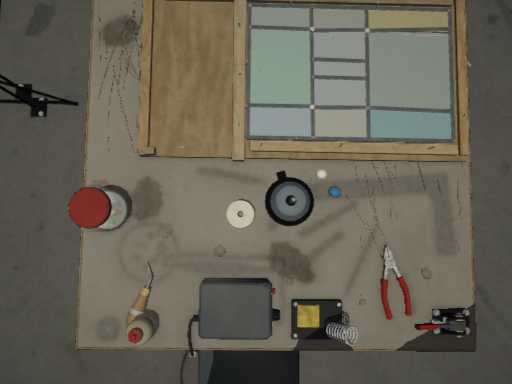

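The scene view shows the cup at about (277,181) with the valve tip near (277,163), and the spool at (261,207). In the top view the cup is at (289,201), the spool at (240,213), and the nuggets at (322,174) and (335,191). Next I'll zoom in on the cup.

Run:
```python
import cv2,numpy as np
a=cv2.imread("pics/scene0.png")[150:205,240:310]; b=cv2.imread("pics/top0.png")[165:235,250:350]
a=cv2.resize(a,None,fx=8,fy=8,interpolation=0)[:440,:]; b=cv2.resize(b,None,fx=8,fy=8,interpolation=0)
cv2.imwrite("pics/c1.png",a);cv2.imwrite("pics/c2.png",b)
```

```text
(no output)
```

View pics/c1.png

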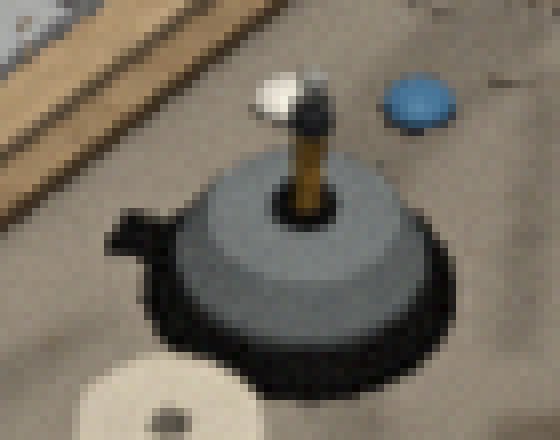

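View pics/c2.png

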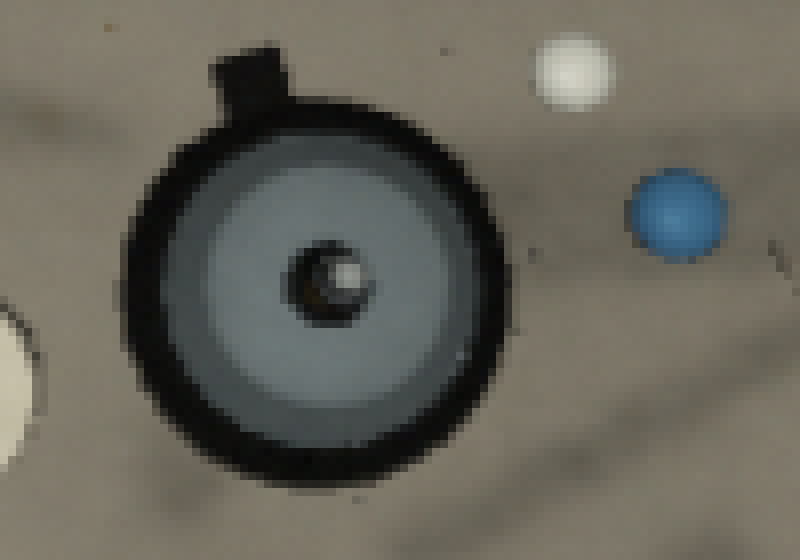

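In the scene crop the pin tip is at about (278.9,159.3), the nut/stem boundary at (278.3,166.5) and the stem foot at (278,176). In the top crop the tip is at (292.9,198.9), and the boot centre is at about (290.5,199.9).

```bash
cat > h.py <<'E'
import cv2,numpy as np
from cell import camera_params
C={}
for n in("scene","top"):
    p=camera_params(n);R=cv2.Rodrigues(np.array(p["rvec"],float))[0];t=np.array(p["tvec"],float).reshape(3,1)
    C[n]=(np.array(p["mtx"]),R,t)
def ray(n,uv):
    K,R,t=C[n];d=R.T@np.linalg.solve(K,[*uv,1.]);return (-R.T@t).ravel(),d
def onz(n,uv,z):
    c,d=ray(n,uv);return c+d*(z-c[2])/d[2]
def tri(a,b):
    c1,d1=ray("scene",a);c2,d2=ray("top",b)
    s=np.linalg.lstsq(np.c_[d1,-d2],c2-c1,rcond=None)[0];p,q=c1+s[0]*d1,c2+s[1]*d2
    return (p+q)/2,np.linalg.norm(p-q)
def proj(n,P):
    K,R,t=C[n];x=K@(R@np.array(P).reshape(3,1)+t);return (x[:2]/x[2]).ravel()
E
python3 - <<'E'
from h import *
np.set_printoptions(precision=4,suppress=True)
print("tip",*tri((278.9,159.3),(292.9,198.9)))
im=cv2.imread("pics/top0.png");g=im.max(2)
def blob(m,box,name,z):
    x0,y0,x1,y1=box;mm=np.zeros_like(m);mm[y0:y1,x0:x1]=m[y0:y1,x0:x1]
    c=max(cv2.findContours(mm,cv2.RETR_EXTERNAL,cv2.CHAIN_APPROX_NONE)[0],key=cv2.contourArea)
    e=cv2.fitEllipse(c);print(name,e,onz("top",e[0],z));return e
hsv=cv2.cvtColor(im,cv2.COLOR_BGR2HSV)
dark=(g<40).astype(np.uint8)*255
dark=cv2.morphologyEx(dark,cv2.MORPH_OPEN,np.ones((13,13)))  # drop tab (filled below)
d2=((g<40).astype(np.uint8)*255)
cs=cv2.findContours(d2[165:235,250:325],cv2.RETR_EXTERNAL,cv2.CHAIN_APPROX_NONE)[0]
c=max(cs,key=cv2.contourArea);f=np.zeros((70,75),np.uint8);cv2.drawContours(f,[c],-1,255,-1)
f=cv2.morphologyEx(f,cv2.MORPH_OPEN,cv2.getStructuringElement(2,(15,15)))
F=np.zeros_like(g);F[165:235,250:325]=f
blob(F,(250,165,325,235),"skirt",.004)
blob(((g>150)*255).astype(np.uint8),(220,190,262,235),"spool",.04)
blob(((g>150)*255).astype(np.uint8),(312,165,330,182),"white",.004)
blob(((hsv[...,1]>110)*255).astype(np.uint8),(325,180,346,202),"blue",.004)
boot=((g<60)*255).astype(np.uint8)
T=tri((278.9,159.3),(292.9,198.9))[0]
for z in(.06,.065,.07,.075,.08,.085,.09):print(z,proj("scene",[T[0],T[1],z]),proj("top",[T[0],T[1],z]))
# vertical profile along stem in scene
s=cv2.imread("pics/scene0.png")
for r in range(156,180):print(r,[tuple(int(v) for v in s[r,k]) for k in range(276,283)])
E
```

```text
tip [ 0.59   -0.0707  0.0909] 0.0008368867969958199
skirt ((288.99951171875, 201.04385375976562), (46.793556213378906, 47.390281677246094), 157.99188232421875) [ 0.5919 -0.0715  0.004 ]
spool ((239.73866271972656, 213.8340606689453), (26.688737869262695, 27.152856826782227), 97.58336639404297) [0.5634 0.0277 0.04  ]
white ((321.2101745605469, 173.673095703125), (7.632254600524902, 8.862034797668457), 106.74141693115234) [ 0.6489 -0.1374  0.004 ]
blue ((334.1778564453125, 191.3602752685547), (9.838460922241211, 10.496282577514648), 102.31816864013672) [ 0.6129 -0.1639  0.004 ]
0.06 [278.1794 168.8377] [291.3498 200.1821]
0.065 [278.2657 167.3244] [291.614  200.0098]
0.07 [278.3527 165.7991] [291.8812 199.8355]
0.075 [278.4404 164.2617] [292.1515 199.6593]
0.08 [278.5288 162.7121] [292.4249 199.481 ]
0.085 [278.6179 161.1501] [292.7015 199.3006]
0.09 [278.7077 159.5756] [292.9814 199.1181]
156 [(114, 131, 139), (118, 134, 145), (120, 135, 145), (117, 131, 142), (118, 136, 146), (116, 134, 144), (119, 134, 143)]
157 [(117, 132, 143), (115, 130, 143), (120, 136, 145), (120, 136, 147), (1
[... 1779 characters left out ...]
, 88), (36, 43, 52), (76, 77, 72), (114, 114, 110)]
174 [(2, 18, 24), (21, 53, 72), (27, 66, 89), (22, 53, 79), (19, 26, 35), (35, 36, 33), (106, 108, 103)]
175 [(9, 22, 32), (18, 54, 76), (24, 66, 89), (23, 55, 74), (16, 25, 32), (19, 21, 20), (90, 90, 86)]
176 [(13, 13, 18), (17, 32, 45), (20, 40, 51), (20, 29, 39), (11, 11, 14), (21, 21, 22), (105, 106, 102)]
177 [(10, 11, 11), (9, 12, 15), (6, 10, 10), (9, 10, 12), (16, 16, 14), (50, 52, 50), (114, 116, 112)]
178 [(61, 60, 58), (39, 39, 38), (31, 32, 30), (51, 50, 51), (75, 74, 73), (105, 107, 103), (121, 121, 117)]
179 [(113, 114, 111), (107, 111, 105), (108, 112, 107), (112, 114, 111), (117, 118, 112), (123, 125, 117), (127, 127, 121)]
```

Request:
move_arm(
  steps=[
    {"tx": -270,"ty": 180,"fingers": 1},
    {"tx": -270,"ty": 180},
    {"tx": -270,"ty": 180},
    {"tx": -270,"ty": 180},
    {"tx": -270,"ty": 180},
    {"tx": -270,"ty": 180},
    {"tx": -270,"ty": 180},
    {"tx": -270,"ty": 180},
    {"tx": -270,"ty": 180},
    {"tx": -270,"ty": 180},
  ],
  grip_force=25,
)

```text
invalid input at $.steps[0]: expected keys tx, ty, tz, roll, fingers
```

Request:
move_arm(
  steps=[
    {"tx": -265,"ty": 185,"roll": 0.5},
    {"tx": -265,"ty": 185,"roll": 0.5},
    {"tx": -265,"ty": 185,"roll": 0.5},
    {"tx": -265,"ty": 185,"roll": 0.5},
    {"tx": -265,"ty": 185,"roll": 0.5},
    {"tx": -265,"ty": 185,"roll": 0.5},
    {"tx": -265,"ty": 185,"roll": 0.5},
    {"tx": -265,"ty": 185,"roll": 0.5},
    {"tx": -265,"ty": 185,"roll": 0.5},
    {"tx": -265,"ty": 185,"roll": 0.5},
    {"tx": -265,"ty": 185,"roll": 0.5},
  ],
)

```text
invalid input at $.steps[0]: expected keys tx, ty, tz, roll, fingers
```

```bash
cat > st.py <<'E'
from cell import *
import numpy as np
from scipy.spatial.transform import Rotation as Ro
np.set_printoptions(precision=4,suppress=True)
s=observe();print(s["time"],s["joint_pos"],s["position"],s["tcp_rot"],s["contact_force"],s["torque"],s["gripper_width"],s["finger_force"])
R=Ro.from_euler("xyz",s["tcp_rot"],degrees=True).as_matrix()
T=np.array([0.590,-0.0707,0.059])
print("to go tool mm",1000*R.T@(T-s["position"]),"force tool",R.T@s["contact_force"])
E
python3 st.py
```

```text
0.1 [-56.1178  22.0869   0.3882  -0.024  -68.41   -14.8168] [ 0.204  -0.5902  0.2303] [ 179.8892   -0.0062 -160.9434] [-0.7525 -0.4824  0.1093] [ 0.0227 -0.0183 -0.0378] 0.08564336984022423 0.0
to go tool mm [-534.4869  364.6994  171.9804] force tool [ 0.8688 -0.21   -0.1097]
```

Request:
move_arm(
  steps=[
    {"tx": -534,"ty": 365,"tz": 60,"roll": 0.5,"fingers": 1},
    {"tx": -534,"ty": 365,"tz": 60,"roll": 0.5,"fingers": 1},
    {"tx": -534,"ty": 365,"tz": 60,"roll": 0.5,"fingers": 1},
    {"tx": -534,"ty": 365,"tz": 60,"roll": 0.5,"fingers": 1},
    {"tx": -534,"ty": 365,"tz": 60,"roll": 0.5,"fingers": 1},
    {"tx": -534,"ty": 365,"tz": 60,"roll": 0.5,"fingers": 1},
    {"tx": -534,"ty": 365,"tz": 60,"roll": 0.5,"fingers": 1},
    {"tx": -534,"ty": 365,"tz": 60,"roll": 0.5,"fingers": 1},
    {"tx": -534,"ty": 365,"tz": 60,"roll": 0.5,"fingers": 1},
    {"tx": -534,"ty": 365,"tz": 60,"roll": 0.5,"fingers": 1},
    {"tx": -534,"ty": 365,"tz": 60,"roll": 0.5,"fingers": 1},
    {"tx": -534,"ty": 365,"tz": 60,"roll": 0.5,"fingers": 1},
  ],
  grip_force=25,
)

```text
time: 1.1
position: [0.4948, -0.1981, 0.1859]
tcp_rot: [180.0, -0.0, 170.4]
contact_force: [0.9, -1.2, -0.2]
gripper_width: 0.0856
finger_force: 0.0
```

```bash
python3 st.py
```

```text
1.1 [ -4.3749  15.3731 -16.336   -0.0087 -58.3167 -95.1888] [ 0.4948 -0.1981  0.1859] [179.9949  -0.0263 170.4316] [ 0.9115 -1.1981 -0.2248] [-0.0778 -0.0751  0.0759] 0.0855795074566427 0.0
to go tool mm [-72.7808 141.4262 126.8454] force tool [-1.0981 -1.03    0.2242]
```

Request:
move_arm(
  steps=[
    {"tx": -73,"ty": 141,"tz": 50,"roll": 0,"fingers": 1},
    {"tx": -73,"ty": 141,"tz": 50,"roll": 0,"fingers": 1},
    {"tx": -73,"ty": 141,"tz": 50,"roll": 0,"fingers": 1},
    {"tx": -73,"ty": 141,"tz": 50,"roll": 0,"fingers": 1},
    {"tx": -73,"ty": 141,"tz": 50,"roll": 0,"fingers": 1},
    {"tx": -73,"ty": 141,"tz": 50,"roll": 0,"fingers": 1},
    {"tx": -73,"ty": 141,"tz": 50,"roll": 0,"fingers": 1},
    {"tx": -73,"ty": 141,"tz": 50,"roll": 0,"fingers": 1},
  ],
)

```text
time: 1.77
position: [0.5891, -0.0739, 0.1364]
tcp_rot: [-180.0, -0.0, 170.4]
contact_force: [-0.4, -0.6, 0.6]
gripper_width: 0.0855
finger_force: 0.0
```

```bash
python3 st.py
```

```text
1.7667 [   8.4623   23.7501  -11.5198    0.0021  -54.7389 -108.0911] [ 0.5891 -0.0739  0.1364] [-179.9956   -0.0078  170.3724] [-0.4403 -0.6085  0.6019] [ 0.0196 -0.0206 -0.0248] 0.08547405550585228 0.0
to go tool mm [-0.3233  3.3223 77.4042] force tool [ 0.3325 -0.6736 -0.6018]
```

Request:
move_arm(
  steps=[
    {"tx": 0,"ty": 2,"tz": 30,"roll": 0,"fingers": 1},
    {"tx": 0,"ty": 2,"tz": 55,"roll": 0,"fingers": 1},
    {"tx": 0,"ty": 2,"tz": 77,"roll": 0,"fingers": 1},
    {"tx": 0,"ty": 2,"tz": 77,"roll": 0,"fingers": 1},
    {"tx": 0,"ty": 2,"tz": 77,"roll": 0,"fingers": 1},
    {"tx": 0,"ty": 2,"tz": 77,"roll": 0,"fingers": 1},
  ],
)

```text
time: 2.27
position: [0.5909, -0.072, 0.061]
tcp_rot: [180.0, 0.2, 170.4]
contact_force: [0.1, -0.1, 1.3]
gripper_width: 0.0856
finger_force: 0.0
```

```bash
python3 st.py
```

```text
2.2667 [   8.6442   28.8645  -15.8415    0.0492  -45.1333 -108.2894] [ 0.5909 -0.072   0.061 ] [179.9828   0.1635 170.3895] [ 0.0768 -0.1323  1.3115] [-0.05   -0.044  -0.0431] 0.0855842121988139 0.0
to go tool mm [1.1533 1.1037 1.9912] force tool [-0.1016 -0.1173 -1.3112]
```

Request:
move_arm(
  steps=[
    {"tx": 1,"ty": 1,"tz": 3,"roll": 0,"fingers": 0},
    {"tx": 1,"ty": 1,"tz": 3,"roll": 0,"fingers": -0.4},
    {"tx": 1,"ty": 1,"tz": 3,"roll": 0,"fingers": -0.4},
    {"tx": 1,"ty": 1,"tz": 3,"roll": 0,"fingers": -0.4},
    {"tx": 1,"ty": 1,"tz": 3,"roll": 0,"fingers": -0.4},
    {"tx": 1,"ty": 1,"tz": 3,"roll": 0,"fingers": -0.4},
  ],
  grip_force=25,
)

```text
time: 2.77
position: [0.5893, -0.07, 0.0564]
tcp_rot: [180.0, 0.0, 170.4]
contact_force: [0.2, 0.5, 1.1]
gripper_width: 0.0254
finger_force: 0.0
```

```bash
python3 st.py
python3 - <<'E'
from h import *
from cell import grab_frame
a=grab_frame("scene")[130:205,225:325,::-1];b=grab_frame("top")[150:225,240:340,::-1]
cv2.imwrite("pics/g1.png",cv2.resize(np.vstack([a]),None,fx=8,fy=8,interpolation=0))
E
```

```text
2.7667 [   8.8458   29.1168  -16.2151    0.0034  -44.6449 -108.4215] [ 0.5893 -0.07    0.0564] [179.9949   0.0228 170.4268] [0.1658 0.5204 1.0691] [ 0.0065 -0.0248  0.0398] 0.02539447800412798 0.0
to go tool mm [-0.7983 -0.551  -2.5603] force tool [-0.0773  0.5408 -1.069 ]
```

View pics/g1.png

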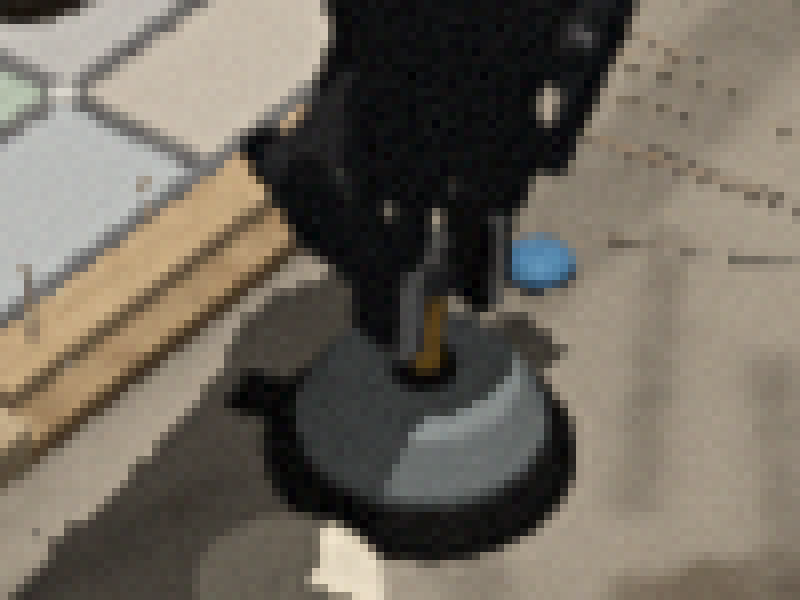

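The fingers straddle the valve: the nut is at about crop (435,280), between the grey pads at (412,320) and (498,260). I'll close on it now.

Request:
move_arm(
  steps=[
    {"tx": 0,"ty": 0,"tz": -1,"roll": 0,"fingers": -0.6},
    {"tx": 0,"ty": 0,"tz": -1,"roll": 0,"fingers": -0.75},
    {"tx": 0,"ty": 0,"tz": -1,"roll": 0,"fingers": -1},
    {"tx": 0,"ty": 0,"tz": -1,"roll": 0,"fingers": -1},
    {"tx": 0,"ty": 0,"tz": -1,"roll": 0,"fingers": -1},
    {"tx": 0,"ty": 0,"tz": -1,"roll": 0,"fingers": -1},
  ],
  grip_force=25,
)

```text
time: 3.37
position: [0.5894, -0.0699, 0.0573]
tcp_rot: [180.0, 0.0, 170.4]
contact_force: [-0.6, 2.0, 1.7]
gripper_width: 0.0113
finger_force: 24.3
```

```bash
python3 st.py
```

```text
3.3667 [   8.8527   29.052   -16.1609   -0.0102  -44.7565 -108.4218] [ 0.5894 -0.0699  0.0573] [179.9835   0.0269 170.4236] [-0.5667  2.0384  1.687 ] [0.5031 0.0322 0.0014] 0.011334500459630012 24.321278035640717
to go tool mm [-0.7451 -0.6923 -1.6594] force tool [ 0.8972  1.9162 -1.6869]
```

Request:
move_arm(
  steps=[
    {"tx": 0,"ty": 0.8,"tz": 0,"roll": 0,"fingers": -1},
    {"tx": 0,"ty": 0.8,"tz": -0.2,"roll": -0.12,"fingers": -1},
    {"tx": 0,"ty": 0.8,"tz": -0.4,"roll": -0.25,"fingers": -1},
    {"tx": 0,"ty": 0.8,"tz": -0.4,"roll": -0.25,"fingers": -1},
    {"tx": 0,"ty": 0.8,"tz": -0.4,"roll": -0.25,"fingers": -1},
  ],
)

```text
time: 3.78
position: [0.5893, -0.0695, 0.0577]
tcp_rot: [-180.0, -0.0, -175.4]
contact_force: [-0.1, 0.8, 0.3]
gripper_width: 0.0111
finger_force: 24.4
```

```bash
python3 st.py
```

```text
3.7833 [  8.9026  29.0315 -16.1521   0.0218 -44.8194 -94.3328] [ 0.5893 -0.0695  0.0577] [-179.9844   -0.0018 -175.4147] [-0.1436  0.8014  0.2583] [ 0.0109 -0.0266  0.0251] 0.011073387648764789 24.355184733867645
to go tool mm [-0.5765 -1.2342 -1.346 ] force tool [ 0.079   0.8103 -0.2585]
```

Request:
move_arm(
  steps=[
    {"tx": 0,"ty": 0.2,"tz": -0.2,"roll": -0.12,"fingers": -1},
    {"tx": 0,"ty": 0.2,"tz": -0.3,"roll": -0.24,"fingers": -1},
    {"tx": 0,"ty": 0.2,"tz": -0.5,"roll": -0.36,"fingers": -1},
    {"tx": 0,"ty": 0.2,"tz": -0.7,"roll": -0.48,"fingers": -1},
    {"tx": 0,"ty": 0.2,"tz": -0.8,"roll": -0.6,"fingers": -1},
    {"tx": 0,"ty": 0.2,"tz": -1.0,"roll": -0.72,"fingers": -1},
    {"tx": 0,"ty": 0.2,"tz": -1.0,"roll": -0.75,"fingers": -1},
  ],
)

```text
time: 4.37
position: [0.5895, -0.0694, 0.0587]
tcp_rot: [-180.0, 0.0, -132.2]
contact_force: [0.1, -0.3, 0.4]
gripper_width: 0.0109
finger_force: 24.3
```

```bash
python3 st.py
```

```text
4.3667 [  8.9141  28.9557 -16.0976   0.0306 -44.9234 -51.1482] [ 0.5895 -0.0694  0.0587] [-179.9686    0.0045 -132.2124] [ 0.1218 -0.3286  0.4032] [-0.2328 -0.0888 -0.0776] 0.01089210832161209 24.33303326368332
to go tool mm [ 0.6404 -1.2258 -0.2901] force tool [ 0.1616 -0.3112 -0.403 ]
```

Request:
move_arm(
  steps=[
    {"tx": 0,"ty": 0,"tz": -0.2,"roll": -0.12,"fingers": -1},
    {"tx": 0,"ty": 0,"tz": -0.3,"roll": -0.24,"fingers": -1},
    {"tx": 0,"ty": 0,"tz": -0.5,"roll": -0.36,"fingers": -1},
    {"tx": 0,"ty": 0,"tz": -0.7,"roll": -0.48,"fingers": -1},
    {"tx": 0,"ty": 0,"tz": -0.8,"roll": -0.6,"fingers": -1},
    {"tx": 0,"ty": 0,"tz": -1.0,"roll": -0.72,"fingers": -1},
    {"tx": 0,"ty": 0,"tz": -1.2,"roll": -0.84,"fingers": -1},
    {"tx": 0,"ty": 0,"tz": -1.3,"roll": -0.96,"fingers": -1},
    {"tx": 0,"ty": 0,"tz": -1.5,"roll": -1.08,"fingers": -1},
    {"tx": 0,"ty": 0,"tz": -1.7,"roll": -1.2,"fingers": -1},
    {"tx": 0,"ty": 0,"tz": -1.8,"roll": -1.32,"fingers": -1},
    {"tx": 0,"ty": 0,"tz": -1.8,"roll": -1.32,"fingers": -1},
  ],
)

```text
time: 5.37
position: [0.5896, -0.0692, 0.0606]
tcp_rot: [-180.0, -0.0, -56.7]
contact_force: [0.5, -0.1, 0.9]
gripper_width: 0.0115
finger_force: 24.4
```

```bash
python3 st.py
python3 - <<'E'
from h import *
from cell import grab_frame
a=grab_frame("scene")[145:195,240:315,::-1]
cv2.imwrite("pics/g2.png",cv2.resize(a,None,fx=10,fy=10,interpolation=0))
E
```

```text
5.3667 [  8.9282  28.8188 -16.0014   0.0182 -45.1403  24.3745] [ 0.5896 -0.0692  0.0606] [-179.9694   -0.0281  -56.6845] [ 0.5274 -0.1353  0.8824] [ 0.025  -0.1525  0.0462] 0.011502286403464134 24.387528598308563
to go tool mm [1.4616 0.5092 1.5527] force tool [ 0.4031 -0.3669 -0.8821]
```

View pics/g2.png

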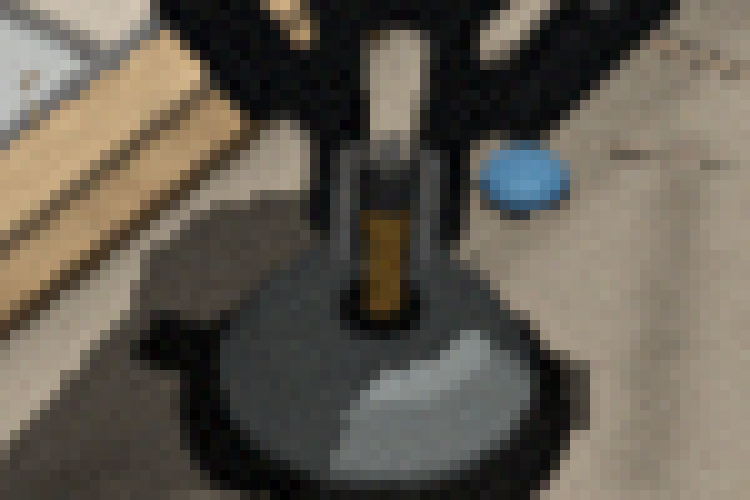

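The pads are flush on the dark nut at crop (385,190). The nut/stem edge at (385,210) has risen by about 1 px, so the nut is turning. I'll carry on to the stop.

Request:
move_arm(
  steps=[
    {"tx": 0,"ty": 0,"tz": -0.2,"roll": -0.12,"fingers": -1},
    {"tx": 0,"ty": 0,"tz": -0.3,"roll": -0.24,"fingers": -1},
    {"tx": 0,"ty": 0,"tz": -0.5,"roll": -0.36,"fingers": -1},
    {"tx": 0,"ty": 0,"tz": -0.7,"roll": -0.48,"fingers": -1},
    {"tx": 0,"ty": 0,"tz": -0.8,"roll": -0.6,"fingers": -1},
    {"tx": 0,"ty": 0,"tz": -1.0,"roll": -0.72,"fingers": -1},
    {"tx": 0,"ty": 0,"tz": -1.2,"roll": -0.84,"fingers": -1},
    {"tx": 0,"ty": 0,"tz": -1.3,"roll": -0.96,"fingers": -1},
    {"tx": 0,"ty": 0,"tz": -1.5,"roll": -1.08,"fingers": -1},
    {"tx": 0,"ty": 0,"tz": -1.7,"roll": -1.2,"fingers": -1},
    {"tx": 0,"ty": 0,"tz": -1.8,"roll": -1.3,"fingers": -1},
    {"tx": 0,"ty": 0,"tz": -1.8,"roll": -1.3,"fingers": -1},
  ],
)

```text
time: 6.42
position: [0.5894, -0.0691, 0.0623]
tcp_rot: [180.0, -0.0, 17.7]
contact_force: [0.0, 0.2, 1.7]
gripper_width: 0.0114
finger_force: 24.4
```

```bash
python3 st.py
```

```text
6.4167 [  8.9376  28.6806 -15.9211   0.0035 -45.383   98.7474] [ 0.5894 -0.0691  0.0623] [179.9952  -0.0148  17.6874] [0.0314 0.2214 1.7097] [ 0.1257 -0.1075  0.0222] 0.011384782210005173 24.409040808677673
to go tool mm [0.0697 1.7208 3.3215] force tool [ 0.0976 -0.2012 -1.7096]
```

Request:
move_arm(
  steps=[
    {"tx": 0,"ty": 0,"tz": -0.2,"roll": -0.1,"fingers": -1},
    {"tx": 0,"ty": 0,"tz": -0.3,"roll": -0.2,"fingers": -1},
    {"tx": 0,"ty": 0,"tz": -0.3,"roll": -0.25,"fingers": -1},
    {"tx": 0,"ty": 0,"tz": -0.3,"roll": -0.25,"fingers": -1},
  ],
)

```text
time: 6.75
position: [0.5891, -0.0692, 0.0624]
tcp_rot: [-180.0, 0.0, 31.9]
contact_force: [0.3, 0.1, 1.0]
gripper_width: 0.0109
finger_force: 24.4
```

```bash
python3 st.py
```

```text
6.75 [  8.9269  28.6643 -15.9242  -0.0067 -45.4358 112.9301] [ 0.5891 -0.0692  0.0624] [-179.9861    0.0206   31.8523] [0.3204 0.0857 0.957 ] [-0.0525  0.0317 -0.2025] 0.010863464507736871 24.409923255443573
to go tool mm [-0.0217  1.7512  3.447 ] force tool [ 0.3171  0.0961 -0.9571]
```

Request:
move_arm(
  steps=[
    {"tx": 0,"ty": 0,"tz": 0,"roll": -0.08,"fingers": -1},
    {"tx": 0,"ty": 0,"tz": 0,"roll": -0.16,"fingers": -1},
    {"tx": 0,"ty": 0,"tz": 0,"roll": -0.16,"fingers": -1},
    {"tx": 0,"ty": 0,"tz": 0,"roll": -0.16,"fingers": -1},
  ],
)

```text
time: 7.08
position: [0.5892, -0.0692, 0.0624]
tcp_rot: [-180.0, 0.0, 41.0]
contact_force: [0.5, -0.7, 0.5]
gripper_width: 0.011
finger_force: 24.4
```

```bash
python3 st.py
```

```text
7.0833 [  8.9281  28.6661 -15.9235  -0.0008 -45.4253 122.06  ] [ 0.5892 -0.0692  0.0624] [-179.9916    0.0124   40.9875] [ 0.4913 -0.7378  0.4873] [-0.1122 -0.0524 -0.2186] 0.010979644874727633 24.402226209640503
to go tool mm [-0.3565  1.6776  3.4443] force tool [-0.1132  0.8791 -0.4874]
```

The torque levels off at about -0.22 N m, so the nut is at its stop and the pads are slipping. Next: open, lift, and shut the fingers above the tip.

Request:
move_arm(
  steps=[
    {"tx": 0,"ty": 0,"tz": 0,"roll": -0.16,"fingers": -0.3},
    {"tx": 0,"ty": 0,"tz": 0,"roll": -0.16,"fingers": -0.3},
    {"tx": 0,"ty": 0,"tz": 0,"roll": -0.16,"fingers": -0.3},
    {"tx": 0,"ty": 0,"tz": 0,"roll": -0.16,"fingers": -0.3},
    {"tx": 0,"ty": 0,"tz": -15,"roll": -0.16,"fingers": -0.3},
    {"tx": 0,"ty": 0,"tz": -35,"roll": -0.16,"fingers": -0.3},
    {"tx": 0,"ty": 0,"tz": -48,"roll": -0.16,"fingers": -0.3},
    {"tx": 0,"ty": 0,"tz": -48,"roll": -0.16,"fingers": -0.3},
    {"tx": 0,"ty": 0,"tz": -48,"roll": -0.16,"fingers": -0.3},
  ],
)

```text
time: 7.83
position: [0.5895, -0.069, 0.111]
tcp_rot: [180.0, -0.1, 50.4]
contact_force: [0.7, -0.6, -0.6]
gripper_width: 0.03
finger_force: 0.0
```

Request:
move_arm(
  steps=[
    {"tx": 0,"ty": 0,"tz": 0,"roll": 0,"fingers": -1},
    {"tx": 0,"ty": 0,"tz": 0,"roll": 0,"fingers": -1},
    {"tx": 0,"ty": 0,"tz": 0,"roll": 0,"fingers": -1},
    {"tx": 0,"ty": 0,"tz": 0,"roll": 0,"fingers": -1},
    {"tx": 0,"ty": 0,"tz": 0,"roll": 0,"fingers": -1},
    {"tx": 0,"ty": 0,"tz": 0,"roll": 0,"fingers": -1},
    {"tx": 0,"ty": 0,"tz": 0,"roll": 0,"fingers": -1},
    {"tx": 0,"ty": 0,"tz": 0,"roll": 0,"fingers": -1},
  ],
)

```text
time: 8.5
position: [0.5893, -0.0691, 0.1104]
tcp_rot: [-180.0, 0.0, 50.5]
contact_force: [-0.4, -0.4, -0.3]
gripper_width: -0.0002
finger_force: 0.0
```

```bash
python3 st.py
python3 - <<'E'
from h import *
from cell import grab_frame
a=grab_frame("scene")[135:185,240:315,::-1]
cv2.imwrite("pics/g3.png",cv2.resize(a,None,fx=10,fy=10,interpolation=0))
E
```

```text
8.5 [  8.938   25.3324 -13.2469  -0.0006 -51.4272 131.5511] [ 0.5893 -0.0691  0.1104] [-179.9953    0.0046   50.4887] [-0.3848 -0.3969 -0.3238] [ 0.0081  0.0267 -0.0015] -0.00023124881971887276 0.0
to go tool mm [-0.7985  1.5773 51.445 ] force tool [-0.551  -0.0444  0.3239]
```

View pics/g3.png

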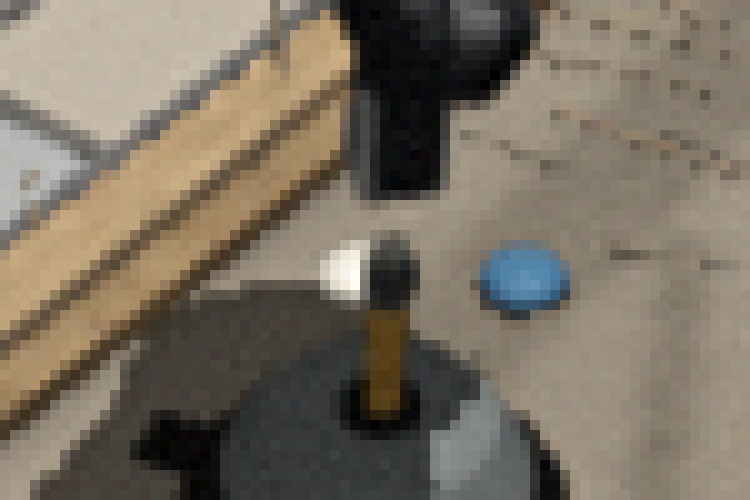

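The shut fingertips end at crop (400,195), above the valve. The tip is at (390,240) and the nut spans y of about 250 to 300, so I'll compare its profile with the first picture.

Run:
```python
import cv2
n=cv2.imread("pics/g3.png")[5::10,5::10]; o=cv2.imread("pics/scene0.png")[135:185,240:315]
for r in range(20,36):print(135+r,[int(v) for v in o[r,35:44].mean(1)],[int(v) for v in n[r,35:44].mean(1)])
```

```text
155 [129, 130, 133, 132, 129, 133, 134, 132, 132] [138, 121, 106, 118, 136, 137, 139, 140, 142]
156 [132, 128, 132, 133, 130, 133, 131, 132, 127] [146, 142, 139, 147, 149, 156, 152, 147, 143]
157 [130, 130, 129, 133, 134, 132, 132, 129, 127] [146, 146, 149, 144, 144, 147, 146, 142, 141]
158 [130, 131, 121, 132, 138, 127, 126, 127, 125] [144, 147, 127, 116, 100, 122, 138, 141, 142]
159 [174, 175, 125, 139, 150, 145, 130, 130, 126] [195, 187, 118, 80, 77, 95, 137, 145, 144]
160 [211, 217, 146, 105, 115, 108, 125, 128, 129] [235, 176, 77, 64, 71, 69, 105, 140, 141]
161 [227, 226, 157, 89, 70, 89, 120, 128, 121] [243, 141, 49, 45, 52, 37, 64, 136, 137]
162 [235, 177, 92, 59, 50, 49, 98, 122, 120] [252, 125, 29, 31, 34, 24, 49, 133, 136]
163 [227, 125, 41, 32, 32, 52, 89, 120, 116] [248, 115, 27, 24, 25, 26, 53, 127, 128]
164 [167, 77, 30, 37, 41, 34, 73, 109, 115] [191, 111, 37, 25, 28, 32, 89, 125, 131]
165 [87, 41, 19, 29, 30, 27, 59, 109, 114] [99, 71, 39, 31, 33, 54, 117, 127, 126]
166 [116, 77, 32, 22, 24, 29, 79, 113, 111] [63, 60, 57, 57, 54, 61, 119, 125, 123]
167 [133, 93, 50, 37, 36, 57, 100, 110, 108] [60, 51, 59, 61, 61, 60, 116, 124, 126]
168 [119, 79, 51, 46, 42, 58, 101, 109, 110] [52, 46, 56, 61, 58, 49, 73, 118, 126]
169 [115, 79, 51, 48, 49, 69, 109, 115, 101] [52, 50, 54, 59, 59, 50, 48, 68, 73]
170 [119, 88, 56, 46, 51, 90, 114, 116, 111] [54, 58, 62, 58, 60, 52, 52, 51, 50]
```

The nut's wide lower edge has moved from row 166.7 to 164.7, about 6 mm, which fits a fully unscrewed nut. Now I'll go down to find the tip.

Request:
move_arm(
  steps=[
    {"tx": 0,"ty": 0,"tz": 9,"roll": 0,"fingers": -1},
    {"tx": 0,"ty": 0,"tz": 13,"roll": 0,"fingers": -1},
    {"tx": 0,"ty": 0,"tz": 14,"roll": 0,"fingers": -1},
    {"tx": 0,"ty": 0,"tz": 14,"roll": 0,"fingers": -1},
    {"tx": 0,"ty": 0,"tz": 14,"roll": 0,"fingers": -1},
  ],
)

```text
time: 8.97
position: [0.5893, -0.0691, 0.0963]
tcp_rot: [-180.0, 0.0, 50.5]
contact_force: [0.7, 0.9, 0.3]
gripper_width: 0.0001
finger_force: 0.0
```

Request:
move_arm(
  steps=[
    {"tx": 0,"ty": 0,"tz": 0.5,"roll": 0,"fingers": -1},
    {"tx": 0,"ty": 0,"tz": 1,"roll": 0,"fingers": -1},
    {"tx": 0,"ty": 0,"tz": 1,"roll": 0,"fingers": -1},
  ],
)

```text
time: 9.22
position: [0.5893, -0.0691, 0.0956]
tcp_rot: [180.0, -0.0, 50.5]
contact_force: [0.2, -0.7, -0.3]
gripper_width: 0.0003
finger_force: 0.0
```

Request:
move_arm(
  steps=[
    {"tx": 0,"ty": 0,"tz": 0.5,"roll": 0,"fingers": -1},
    {"tx": 0,"ty": 0,"tz": 1,"roll": 0,"fingers": -1},
    {"tx": 0,"ty": 0,"tz": 1,"roll": 0,"fingers": -1},
  ],
)

```text
time: 9.47
position: [0.5892, -0.0691, 0.0945]
tcp_rot: [-180.0, 0.0, 50.5]
contact_force: [0.1, -0.5, 0.1]
gripper_width: -0.0
finger_force: 0.0
```

Request:
move_arm(
  steps=[
    {"tx": 0,"ty": 0,"tz": 0.5,"roll": 0,"fingers": -1},
    {"tx": 0,"ty": 0,"tz": 1,"roll": 0,"fingers": -1},
    {"tx": 0,"ty": 0,"tz": 1,"roll": 0,"fingers": -1},
  ],
)

```text
time: 9.72
position: [0.5892, -0.0691, 0.0933]
tcp_rot: [-180.0, 0.0, 50.5]
contact_force: [0.7, 0.6, -0.3]
gripper_width: 0.0001
finger_force: 0.0
```

Request:
move_arm(
  steps=[
    {"tx": 0,"ty": 0,"tz": 0.5,"roll": 0,"fingers": -1},
    {"tx": 0,"ty": 0,"tz": 1,"roll": 0,"fingers": -1},
    {"tx": 0,"ty": 0,"tz": 1,"roll": 0,"fingers": -1},
  ],
)

```text
time: 9.97
position: [0.5893, -0.0691, 0.0924]
tcp_rot: [-180.0, 0.0, 50.5]
contact_force: [0.6, -0.1, -0.4]
gripper_width: -0.0001
finger_force: 0.0
```

Request:
move_arm(
  steps=[
    {"tx": 0,"ty": 0,"tz": 0.5,"roll": 0,"fingers": -1},
    {"tx": 0,"ty": 0,"tz": 1,"roll": 0,"fingers": -1},
    {"tx": 0,"ty": 0,"tz": 1,"roll": 0,"fingers": -1},
  ],
)

```text
time: 10.22
position: [0.5896, -0.0692, 0.0919]
tcp_rot: [180.0, -0.0, 50.5]
contact_force: [-0.6, -0.4, 3.1]
gripper_width: 0.0
finger_force: 1.2
```

Request:
move_arm(
  steps=[
    {"tx": 0,"ty": 0,"tz": 0.5,"roll": 0,"fingers": -1},
    {"tx": 0,"ty": 0,"tz": 1,"roll": 0,"fingers": -1},
    {"tx": 0,"ty": 0,"tz": 1,"roll": 0,"fingers": -1},
  ],
)

```text
time: 10.47
position: [0.5896, -0.0691, 0.0908]
tcp_rot: [180.0, -0.0, 50.5]
contact_force: [-0.4, -0.2, 3.1]
gripper_width: 0.0001
finger_force: 1.8
```

Contact came at about z = 0.092. I'll press on in small steps.

Request:
move_arm(
  steps=[
    {"tx": 0,"ty": 0,"tz": 0.7,"roll": 0,"fingers": -1},
    {"tx": 0,"ty": 0,"tz": 1.4,"roll": 0,"fingers": -1},
    {"tx": 0,"ty": 0,"tz": 2,"roll": 0,"fingers": -1},
    {"tx": 0,"ty": 0,"tz": 2.5,"roll": 0,"fingers": -1},
    {"tx": 0,"ty": 0,"tz": 2.5,"roll": 0,"fingers": -1},
  ],
)

```text
time: 10.88
position: [0.5898, -0.0691, 0.0885]
tcp_rot: [179.9, -0.0, 50.5]
contact_force: [-0.1, -0.8, 6.0]
gripper_width: -0.0002
finger_force: 2.9
```

Request:
move_arm(
  steps=[
    {"tx": 0,"ty": 0,"tz": 0.5,"roll": 0,"fingers": -1},
    {"tx": 0,"ty": 0,"tz": 1,"roll": 0,"fingers": -1},
    {"tx": 0,"ty": 0,"tz": 1,"roll": 0,"fingers": -1},
  ],
)

```text
time: 11.13
position: [0.5899, -0.0692, 0.0877]
tcp_rot: [179.9, -0.0, 50.5]
contact_force: [-1.4, 0.4, 6.9]
gripper_width: 0.0004
finger_force: 3.3
```

Request:
move_arm(
  steps=[
    {"tx": 0,"ty": 0,"tz": 0.5,"roll": 0,"fingers": -1},
    {"tx": 0,"ty": 0,"tz": 1,"roll": 0,"fingers": -1},
    {"tx": 0,"ty": 0,"tz": 1.3,"roll": 0,"fingers": -1},
    {"tx": 0,"ty": 0,"tz": 1.3,"roll": 0,"fingers": -1},
  ],
)

```text
time: 11.47
position: [0.5901, -0.0692, 0.0867]
tcp_rot: [179.9, -0.1, 50.5]
contact_force: [-0.6, 0.6, 7.5]
gripper_width: 0.0001
finger_force: 3.8
```

Request:
move_arm(
  steps=[
    {"tx": 0,"ty": 0,"tz": 0.3,"roll": 0,"fingers": -1},
    {"tx": 0,"ty": 0,"tz": 0.3,"roll": 0,"fingers": -1},
    {"tx": 0,"ty": 0,"tz": 0.3,"roll": 0,"fingers": -1},
  ],
)

```text
time: 11.72
position: [0.5901, -0.0692, 0.0866]
tcp_rot: [179.9, -0.1, 50.5]
contact_force: [-1.3, 0.2, 8.7]
gripper_width: 0.0001
finger_force: 3.9
```

Request:
move_arm(
  steps=[
    {"tx": 0,"ty": 0,"tz": 0.5,"roll": 0,"fingers": -1},
    {"tx": 0,"ty": 0,"tz": 1,"roll": 0,"fingers": -1},
    {"tx": 0,"ty": 0,"tz": 1,"roll": 0,"fingers": -1},
    {"tx": 0,"ty": 0,"tz": 1,"roll": 0,"fingers": -1},
  ],
)

```text
time: 12.05
position: [0.5905, -0.0692, 0.0862]
tcp_rot: [179.8, -0.1, 50.5]
contact_force: [-1.8, -0.2, 9.5]
gripper_width: -0.0
finger_force: 5.1
```

At about 10 N the pin is bottomed (full spring force is 8.4 N). Hold for 1 s, then let it up.

Request:
move_arm(
  steps=[
    {"tx": 0,"ty": 0,"tz": 0.2,"roll": 0,"fingers": -1},
    {"tx": 0,"ty": 0,"tz": 0.2,"roll": 0,"fingers": -1},
    {"tx": 0,"ty": 0,"tz": 0.2,"roll": 0,"fingers": -1},
    {"tx": 0,"ty": 0,"tz": 0.2,"roll": 0,"fingers": -1},
    {"tx": 0,"ty": 0,"tz": 0.2,"roll": 0,"fingers": -1},
    {"tx": 0,"ty": 0,"tz": 0.2,"roll": 0,"fingers": -1},
    {"tx": 0,"ty": 0,"tz": 0.2,"roll": 0,"fingers": -1},
    {"tx": 0,"ty": 0,"tz": 0.2,"roll": 0,"fingers": -1},
    {"tx": 0,"ty": 0,"tz": 0.2,"roll": 0,"fingers": -1},
    {"tx": 0,"ty": 0,"tz": 0.2,"roll": 0,"fingers": -1},
    {"tx": 0,"ty": 0,"tz": 0.2,"roll": 0,"fingers": -1},
    {"tx": 0,"ty": 0,"tz": 0.2,"roll": 0,"fingers": -1},
  ],
)

```text
time: 13.05
position: [0.5906, -0.0692, 0.0861]
tcp_rot: [179.8, -0.1, 50.5]
contact_force: [-1.0, 0.2, 11.2]
gripper_width: -0.0001
finger_force: 5.3
```

Request:
move_arm(
  steps=[
    {"tx": 0,"ty": 0,"tz": -2,"roll": 0,"fingers": -1},
    {"tx": 0,"ty": 0,"tz": -4,"roll": 0,"fingers": -1},
    {"tx": 0,"ty": 0,"tz": -8,"roll": 0,"fingers": -1},
    {"tx": 0,"ty": 0,"tz": -30,"roll": 0,"fingers": -1},
    {"tx": 0,"ty": 0,"tz": -60,"roll": 0,"fingers": -1},
    {"tx": 0,"ty": 0,"tz": -60,"roll": 0,"fingers": -1},
    {"tx": 0,"ty": 0,"tz": -60,"roll": 0,"fingers": -1},
    {"tx": 0,"ty": 0,"tz": -60,"roll": 0,"fingers": -1},
    {"tx": 0,"ty": 0,"tz": -60,"roll": 0,"fingers": -1},
  ],
)

```text
time: 13.8
position: [0.5882, -0.0691, 0.1426]
tcp_rot: [-179.9, 0.1, 50.5]
contact_force: [0.2, 0.3, 0.1]
gripper_width: -0.0001
finger_force: 0.0
```

Run:
```python
from h import *
from cell import grab_frame
a=grab_frame("scene");cv2.imwrite("pics/g4.png",cv2.resize(a[145:215,235:310,::-1],None,fx=8,fy=8,interpolation=0))
for r in range(157,168):print(r,[int(v) for v in a[r,275:284].mean(1)])
```

```text
157 [140, 144, 143, 140, 143, 141, 141, 141, 140]
158 [145, 148, 128, 112, 102, 122, 139, 141, 142]
159 [189, 186, 112, 77, 74, 95, 134, 142, 140]
160 [231, 172, 80, 63, 66, 69, 100, 136, 137]
161 [242, 142, 47, 45, 53, 37, 64, 134, 133]
162 [250, 123, 30, 30, 34, 23, 49, 127, 131]
163 [243, 114, 27, 24, 27, 24, 56, 123, 130]
164 [187, 106, 35, 22, 22, 31, 85, 120, 124]
165 [91, 69, 38, 37, 30, 55, 115, 126, 122]
166 [60, 59, 56, 53, 57, 59, 120, 123, 126]
167 [57, 55, 55, 58, 57, 57, 114, 119, 120]
```

View pics/g4.png

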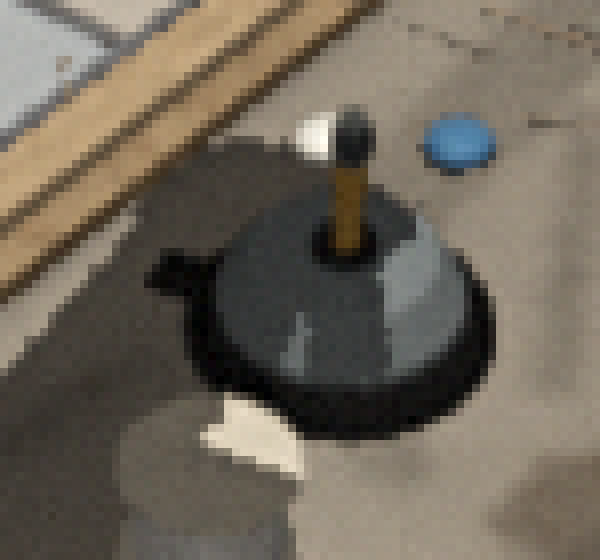

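The valve (crop 350,135) has the same profile as before the press, so the pin is back up and the nut is still raised. The spool and nuggets haven't moved.

```bash
python3 -c "
from cell import *
print(hand_in())"
```

```text
the job is handed in; nothing more can be done
None
```

I unscrewed the lock nut to its stop, pressed the valve tip fully down at about 10 N for about 1 s, and let it spring back; the spool and nuggets were not disturbed, and the job is handed in (no verdict was returned).

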